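# Press a die home with the bench ratchet press and let the jaw off

## Task

Use the ratchet press to seat the steel die in its brass holder: pump the black trigger bar until the jaw has pressed the die firmly home, feeling for the moment it bottoms and not forcing it any further. Then press the round release button on top so that the jaw springs all the way back, and leave the die seated. Work the press only by its trigger and button, never push on the jaw or the die with the hand, and leave the other things on the bench where they are.

Things in the scene. Friction and masses are not known exactly. Their poses are not given: they have to be found in the camera images.
- press: The ratchet press, fixed to the bench. Grey base plate 290 x 100 x 12 mm with an upright aluminium housing (106 long, 48 wide, top at z = 130 mm) in its middle and an aluminium end stop at its front. Origin on the bench under the middle of the housing; x = the way the jaw advances (from the trigger bar towards the brass holder), y across the press, z up.
- trigger_bar (a point): Centre of the trigger's cross bar: black, 16 mm in diameter, 50 mm long along the press's y, on a lever out of the back (-x) of the housing; at rest 140 mm above the bench. Pressed straight down it sinks 60 mm to its hard stop (pivot 105 mm nearer the housing) and springs back up when let go. A stroke of 55 mm or more, from fully up, advances the jaw two teeth (12 mm).
- trigger (a joint): Angle of the trigger lever: 0 at rest (bar up), 0.58 rad fully pressed (hard stop). The bar takes a steady 3 to 5 N while the jaw moves freely, about 7 N while the die is pushed in (brief jerks of up to 12 N as teeth catch mean nothing); once it has bottomed the force climbs 0.5 to 1 N per mm of bar travel: a steady 9 to 12 N is firmly home, over about 14 N too much.
- release_top (a point): Centre of the top face of the round black release button (28 mm in diameter) on top of the housing, 149 mm above the bench. It presses straight down 8 mm against a spring; about 6 mm down (5 to 10 N) it lifts the pawls and the jaw springs back by itself within half a second. The trigger must be fully up then.
- release (a joint): Travel of the release button: 0 up, 0.008 m fully pressed.
- jaw: The moving jaw: a toothed steel bar through the housing, 74 mm above the bench, with a stiff rubber nose (35 N per mm). It advances as the trigger is pumped, and a spring pulls it back when released. Frame as the press's when fully back; it moves along the press's x. Over 20 N between jaw and die is firm, over 45 N is too much.
- jaw_nose (a point): Front of the jaw's rubber nose; at x = 75 mm in the press's frame when the jaw is fully back.
- die: The steel die: a round head 40 mm in diameter and 8 mm thick on a 26 mm shank that is a tight sliding fit (12 N) in the holder. At the start its head stands 8 to 14 mm off the holder's face; home means the underside of the head is against the face.
- die_face (a point): Centre of the front face of the die's head (the face the jaw presses).
- holder_face (a point): Centre of the face of the brass holder block (50 x 62 x 96 mm) that the die's head comes to rest against; axes as the press. The die is home when die_face is 8 mm in front of this point (at x = -8 mm in its frame). The block is bolted somewhere along the bed of the press.
- mug: Bystander: a steel mug, 76 mm in diameter and 85 mm high.
- solder_block: Bystander: a white soldering block, 110 x 75 x 25 mm.
- file: Bystander: a file with a wooden handle lying on the bench, 180 mm long.

How it is judged:
By the outcome, as a careful person would: the job done as asked, in the order asked, and still so for the second after the job is handed in, with the robot touching nothing.
It also fails if it takes over 53 s, if anything falls off the work surface, if the arm or the gripper's body presses on something with over 40 N, if the wrist force passes 120 N, or if a joint passes its speed limit or range.

## Robot

A 6-joint arm with a two-finger parallel gripper is mounted at the origin on the work surface. World frame = base frame: x ahead of the robot, y to its left, z up, the work surface at z = 0. Lengths are in mm, angles in rad, forces in N, time in s.
With the tool pointing down it reaches from about 325 to 875 mm from the base axis. Payload 4.4 kg.
Tool frame: the origin (TCP) lies at the very end of the fingers, on their centre line; the grasp point (between the pads) lies 19 mm behind it; z points along the fingers, y is the line along which they close (so a half turn about z gives the same grasp; the last joint's range is limited). The gripper opens to 85 mm and grips with 20 to 120 N. Pads are 22 mm wide; open, the fingers measure 114 mm over their backs; the gripper's body (76 mm by 85 mm) begins 54 mm behind the grasp point. The pads swing forward as they close: fully open they stand 13 mm farther back than shut.
Start: joints at [-1.47, 0.207, 1.542, -0, 1.393, -0.15], TCP at [143.247, -556.873, 201.882] pointing down, gripper open.
Joint ranges: [-2.73, 2.73], [-0.86, 2.22], [0.23, 2.46], [-1.11, 4.25], [0.08, 2.63], [-2.82, 2.82]. Speed limits (rad/s): [2.79, 2.79, 3.14, 3.14, 3.14, 3.14].

## Interface

Orientations are given as a unit quaternion [w, x, y, z].
In Python, from rig import get_obs, read_camera, job_done, search_frame, trace gives the robot as it stands.
- The arm moves only by the tool send_rows, never from a script. Its argument "steps" is a list that holds one entry, the list of rows, each a list of 4 numbers: the shift along the tool's x, y, z in m, then the turn about the tool's z in rad. A call has 1 to 20 rows; each row is the pose to reach, as a shift and turn from the pose commanded when the call began, along the tool's axes at that moment; what a row does not reach only later rows make up. A row lasts 1/8 s, in which the tool goes at most 62.5 mm and 10.7 degrees, less where a joint would pass 70% of its speed; a pose out of reach is approached as far as the arm can. A call with a gripper value outside its range is refused whole. "claw" is the opening, from -1 (shut) to 1 (fully open), set as the call begins (left out, the last holds). The fingers move at their own pace and stop on an object; "newtons" is the grip in N (left out, the last holds). Time passes only in rows, so rows that repeat a pose let the fingers close. It gives the time, the measured TCP pose, the force, the opening and the grip force at its end, in the units of the state.
- get_obs(): the state, without advancing time (a new reading comes with each control period).
- read_camera(name): name is "side" or "top"; returns a dict with "color" (384x512x3 uint8, red, green, blue), "depth" (384x512 float32, mm along the optical axis (not along the pixel's ray), 0 where there is no reading), "vertical_fov" (degrees; the focal length in pixels is half the picture's height over the tangent of half this angle, whatever the lens; pixels are square), "cx", "cy" (the principal point, pixels), "distortion" ([k1, k2, p1, p2, k3] as OpenCV has them; the pictures are not rectified), "eye" and "rotation" of the camera in the world. Camera axes: x right, y down, z forward; pixel columns grow to the right and rows downward; lengths in mm; the calibration is good to about 2 mm. A picture is of the moment at which its call begins.
- job_done(): hands the job in; it is judged then, once.
Trained networks look in a picture, given as the dict that the camera call returned (one of the last four; its "shot" number tells which), for a name from the list of things; names that differ only in an ending like _2 or _b are one class to them, and where a whole thing is asked for, a point or a joint stands for the part that bears it (a point fixed in the world has none). Each returns a list of dicts, best first, with "confidence" (0 to 1); they miss things now and then, are a little off and sometimes report something else, mostly with a low value. They report only what shows in the picture. A call takes as long as a camera call.
- search_frame(picture, query): "uv" ([column, row] in pixels, amid what is visible of it).
- trace(picture, query): "pixels" (384x512 bool, what is visible of it) and "uv" ([column, row] in pixels, amid what is visible of it).
The state is a dict: "time_s": time; "joint_positions": joint angles; "qvel": joint speeds; "tau": joint torques, N m; "tool_pos": TCP position; "orientation": TCP orientation; "ft_force": force on the tool from outside, world axes, zero at the start; "torque": the same for the moment, N m; "finger_gap": opening from 0.0 (shut) to 1.0 (fully open); "finger_force": force on a finger pad.
Only numpy, scipy, OpenCV 4.12 (cv2) and the standard library are available. Lean on these libraries where they do the work, as an engineer would, in place of code of your own. Each camera call takes 0.05 s, during which the arm holds its last target. There are 200 camera calls.

## Working session

There is one attempt and no reset: what is moved stays moved. The work goes in short steps, Python scripts to look and compute and a tool call to move; the robot and the scene stay as the last step left them, time stands still between calls to the robot, and variables do not carry over. Pictures are saved under pics/ and viewed, at most 10 in all, crops included, and the job is handed in when it is done.

Besides the shell and the picture viewer there is one more tool, called after "Emit:" as name([rows], argument=value, ...), one row to a line, values as JSON. send_rows: Moves the arm, as the interface text tells. Its arguments: {"type":"object","properties":{"steps":{"type":"array"},"claw":{"type":"number"},"newtons":{"type":"number"}},"required":["steps"]}

```bash
mkdir -p pics
cat > h.py <<'E'
import numpy as np, cv2
from rig import get_obs, read_camera, job_done, search_frame, trace
def K(p):
    f=192/np.tan(np.radians(p["vertical_fov"])/2)
    return np.array([[f,0,p["cx"]],[0,f,p["cy"]],[0,0,1]])
def world(p,uv,depth):
    uv=np.asarray(uv,float).reshape(-1,1,2)
    n=cv2.undistortPoints(uv,K(p),np.array(p["distortion"],float)).reshape(-1,2)
    c=np.c_[n,np.ones(len(n))]*np.reshape(depth,(-1,1))
    return c@np.array(p["rotation"]).T+np.array(p["eye"])
def cloud(p,mask):
    v,u=np.nonzero(mask&(p["depth"]>0))
    return world(p,np.c_[u,v],p["depth"][v,u])
def proj(p,X):
    R=np.array(p["rotation"]); c=(np.atleast_2d(X)-np.array(p["eye"]))@R
    return cv2.projectPoints(c,np.zeros(3),np.zeros(3),K(p),np.array(p["distortion"],float))[0].reshape(-1,2)
def save(p,n): cv2.imwrite(f"pics/{n}.png",p["color"][...,::-1])
E
python3 - <<'E'
from h import *
o=get_obs(); print(o)
for n in("top","side"):
    p=read_camera(n); save(p,n+"0"); print(n,p["eye"],p["rotation"])
    for q in("press","trigger_bar","release_top","jaw","die","holder_face","mug","solder_block","file"):
        r=trace(p,q)
        for d in r[:1]:
            c=cloud(p,d["pixels"]); print(q,round(d["confidence"],2),np.round(d["uv"]),len(c),np.round(np.median(c,0)) if len(c) else '', np.round(np.percentile(c,[3,97],axis=0)).tolist() if len(c) else '')
E
```

```text
{'time_s': 0.0, 'joint_positions': array([-1.46951221e+00,  2.07442303e-01,  1.54296890e+00, -5.71568680e-07,
        1.39350264e+00, -1.50494457e-01]), 'qvel': array([-0.00029648,  0.00089075, -0.00105639, -0.00060275,  0.00043103,
       -0.00135596]), 'tau': array([ 5.31366277e-04, -3.83034396e+01, -2.91597193e+01, -3.47860544e-05,
        1.05720307e-02, -1.08417117e-05]), 'tool_pos': array([ 143.15480528, -556.03578787,  200.70609695]), 'orientation': array([-1.16024748e-03,  9.92085729e-01,  1.25556996e-01,  2.82725199e-05]), 'ft_force': array([-0.2713364 ,  0.17154146, -0.11555154]), 'torque': array([0.00475753, 0.01605639, 0.02928789]), 'finger_force': 0.0, 'finger_gap': 1.0011095075686358}
top [ 363.93468846   13.99459728 1321.76393392] [ 0.0537853  -0.70088435  0.70983267 -0.04478664]Traceback (most recent call last):
  File "<stdin>", line 8, in <module>
  File "h.py", line 13, in cloud
    return world(p,np.c_[u,v],p["depth"][v,u])
  File "h.py", line 10, in world
    return c@np.array(p["rotation"]).T+np.array(p["eye"])
           ~^~~~~~~~~~~~~~~~~~~~~~~~~~
ValueError: matmul: Input operand 1 has a mismatch in its core dimension 0, with gufunc signature (n?,k),(k,m?)->(n?,m?) (size 4 is different from 3)
```

```bash
sed -i 's/np.array(p\["rotation"\])/rot(p)/g' h.py
cat >> h.py <<'E'
from scipy.spatial.transform import Rotation
def rot(p): return Rotation.from_quat(np.roll(p["rotation"],-1)).as_matrix()
E
python3 - <<'E'
from h import *
for n in("top","side"):
    p=read_camera(n); save(p,n+"0"); print(n,p["eye"],rot(p)[:,2])
    for q in("press","trigger_bar","release_top","jaw","die","holder_face","mug","solder_block","file"):
        r=trace(p,q)
        for d in r[:1]:
            c=cloud(p,d["pixels"]); print(q,round(d["confidence"],2),np.round(d["uv"]),len(c),np.round(np.median(c,0)) if len(c) else '', np.round(np.percentile(c,[3,97],axis=0)).tolist() if len(c) else '')
E
```

```text
top [ 363.93468846   13.99459728 1321.76393392] [ 0.13913763  0.01181251 -0.9902026 ]
press 0.62 [273. 196.] 2291 [503. -27.  18.] [[463.0, -171.0, 7.0], [565.0, 137.0, 149.0]]
trigger_bar 0.76 [315. 194.] 210 [ 498. -155.  138.] [[473.0, -185.0, 116.0], [510.0, -92.0, 151.0]]
jaw 0.48 [259. 194.] 48 [516.   8.  82.] [[507.0, -1.0, 78.0], [528.0, 18.0, 88.0]]
die 0.39 [246. 190.] 53 [523.  55.  88.] [[511.0, 49.0, 48.0], [538.0, 65.0, 97.0]]
holder_face 0.94 [234. 190.] 495 [523.  88. 106.] [[492.0, 52.0, 13.0], [561.0, 116.0, 112.0]]
mug 0.86 [373. 151.] 600 [ 658. -361.   34.] [[608.0, -387.0, 1.0], [689.0, -317.0, 86.0]]
solder_block 0.68 [142. 239.] 747 [377. 409.  25.] [[329.0, 375.0, 19.0], [429.0, 444.0, 31.0]]
file 0.69 [368. 236.] 162 [ 381. -349.   13.] [[329.0, -361.0, 7.0], [473.0, -338.0, 19.0]]
side [ 460.06059892 -659.84187511  797.01184139] [ 0.09121103  0.7052366  -0.70308029]
press 0.85 [247. 226.] 3021 [508. -62.  29.] [[460.0, -181.0, 10.0], [568.0, 135.0, 149.0]]
trigger_bar 0.81 [243. 242.] 290 [ 496. -175.  143.] [[471.0, -187.0, 121.0], [512.0, -93.0, 150.0]]
release_top 0.46 [244. 196.] 146 [510. -37. 144.] [[501.0, -103.0, 89.0], [522.0, -20.0, 152.0]]
jaw 0.4 [247. 238.] 9 [ 508. -114.   84.] [[505.0, -121.0, 72.0], [512.0, -106.0, 87.0]]
holder_face 0.71 [247. 178.] 629 [528.  72. 101.] [[492.0, 47.0, 22.0], [563.0, 115.0, 111.0]]
solder_block 0.82 [191. 137.] 617 [376. 393.  25.] [[321.0, 370.0, 1.0], [428.0, 449.0, 29.0]]
file 0.63 [204. 357.] 569 [ 385. -352.   13.] [[324.0, -367.0, 6.0], [488.0, -338.0, 18.0]]
```

View pics/top0.png

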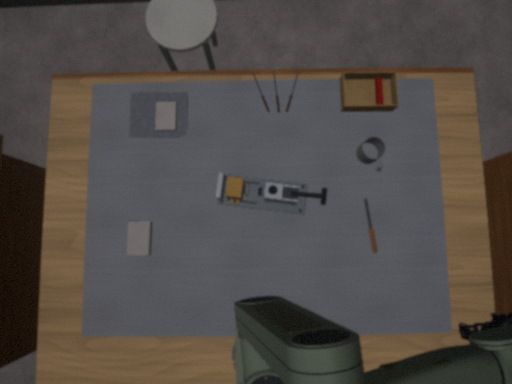

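View pics/side0.png

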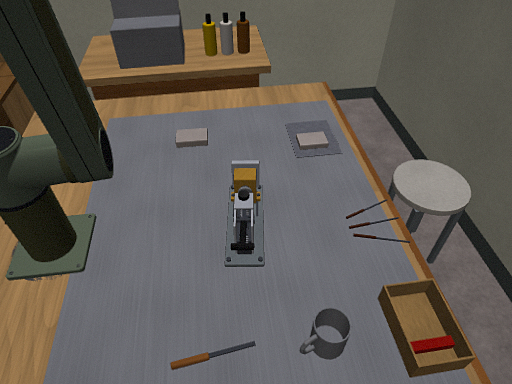

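Run:
```python
from h import *
for n in("top","side"):
    p=read_camera(n)
    c=cloud(p,np.ones((384,512),bool))
    R=lambda m:c[m]
    reg=(c[:,0]>430)&(c[:,0]<620)&(c[:,1]>-230)&(c[:,1]<180)
    bar=c[reg&(c[:,1]<-150)&(c[:,2]>128)]; 
    but=c[reg&(c[:,1]>-70)&(c[:,1]<20)&(c[:,2]>140)]
    base=c[reg&(c[:,2]>5)&(c[:,2]<20)]
    hol=c[reg&(c[:,1]>30)&(c[:,2]>85)]
    print(n)
    for nm,a in(("bar",bar),("but",but),("base",base),("hol",hol)):
        r=cv2.minAreaRect(a[:,:2].astype(np.float32)) 
        print(nm,len(a),np.round(a.mean(0),1),np.round(np.percentile(a[:,2],[10,50,90])),np.round(r[0]),np.round(r[1]),round(r[2],1))
    bp=trace(p,"press")[0]["pixels"]|False
    np.save(n+"_c.npy",c[reg&(c[:,2]>5)])
    u=proj(p,[[505,-20,60]])[0].astype(int)
    cv2.imwrite(f"pics/{n}z.png",cv2.resize(p["color"][u[1]-50:u[1]+50,u[0]-65:u[0]+65,::-1],None,fx=5,fy=5,interpolation=cv2.INTER_CUBIC)); print(u)
```

```text
top
bar 120 [ 493.9 -172.5  145.2] [139. 146. 150.] [ 494. -168.] [35. 48.] 89.8
but 70 [513.8 -25.3 148.9] [146. 149. 152.] [514. -25.] [26. 25.] 38.5
base 1464 [511.  -11.6  11.3] [ 6. 12. 15.] [525. -25.] [408. 189.] 90.0
hol 529 [530.  101.2 106.8] [ 96. 108. 113.] [530.  97.] [98. 78.] 82.4
[269 196]
side
bar 199 [ 491.5 -177.6  145.7] [141. 147. 150.] [ 493. -169.] [36. 48.] 82.0
but 99 [511.  -29.4 148.3] [143. 149. 151.] [511. -28.] [27. 26.] 21.0
base 1494 [512.3 -47.9  12.7] [10. 13. 15.] [529.  -3.] [368. 171.] 89.1
hol 673 [528.   98.  104.9] [ 92. 108. 112.] [526.  97.] [100.  78.] 82.0
[241 215]
```

View pics/topz.png

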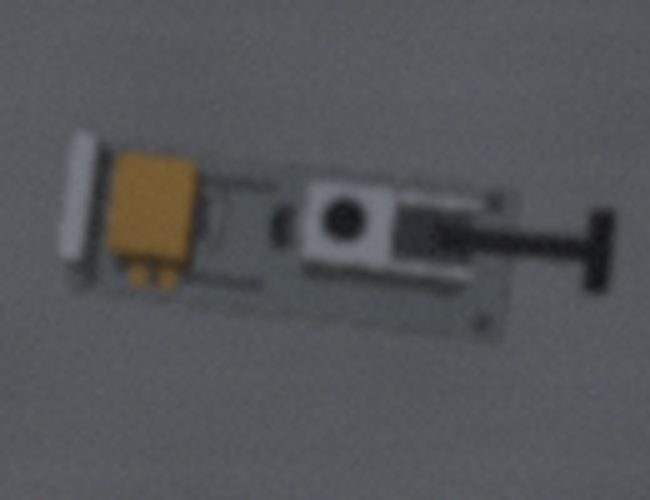

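View pics/sidez.png

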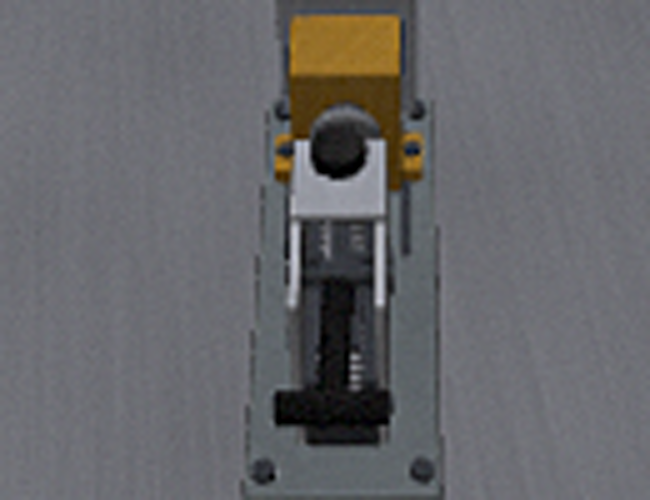

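Emit:
send_rows([
  [[0.05,-0.032,0,0.1],[0.1,-0.064,0,0.2],[0.15,-0.096,0,0.3],[0.2,-0.128,0,0.375],[0.25,-0.16,0,0.375],[0.3,-0.193,0,0.375],[0.35,-0.225,0,0.375],[0.4,-0.257,0.01,0.375],[0.4335,-0.279,0.025,0.375],[0.4335,-0.279,0.025,0.375],[0.4335,-0.279,0.025,0.375]],
], claw=-1)

```text
time_s: 2.68
tool_pos: [493.4, -179.0, 177.0]
orientation: [0.0, 0.998, -0.061, -0.0]
ft_force: [0.8, -0.1, 0.0]
finger_gap: 0.0
finger_force: 0.0
```

Emit:
send_rows([
  [[0,0,0.02,0],[0,0,0.03,0],[0,0,0.045,0],[0,0,0.06,0],[0,0,0.075,0],[0,0,0.086,0],[0,0,0.086,0],[0,0,0.086,0]],
])

```text
time_s: 3.68
tool_pos: [493.2, -178.3, 90.8]
orientation: [-0.0, 0.998, -0.061, -0.001]
ft_force: [-1.2, -1.1, 2.4]
finger_gap: -0.004
finger_force: 1.2
```

```bash
cat > look.py <<'E'
from h import *
import sys
p=read_camera("top")
c=cloud(p,np.ones((384,512),bool)); ax=np.array([.1218,.9926]); B=np.array([512.5,-27])
for q in ("jaw","die"):
    for d in trace(p,q)[:1]:
        a=cloud(p,d["pixels"]); s=(a[:,:2]-B)@ax; print(q,round(d["confidence"],2),len(a),np.round(d["uv"]),np.round(np.percentile(s,[5,50,95])))
t=c[:,:2]-B; s=t@ax; l=t@np.array([-ax[1],ax[0]])
m=(abs(l)<8)&(c[:,2]>55)&(c[:,2]<120)&(s>20)&(s<150)
print(np.round(np.c_[s,c[:,2]][m][np.argsort(s[m])]).astype(int).tolist())
u=proj(p,[[505,-20,60]])[0].astype(int)
cv2.imwrite(f"pics/{sys.argv[1]}.png",cv2.resize(p["color"][u[1]-50:u[1]+50,u[0]-65:u[0]+65,::-1],None,fx=5,fy=5,interpolation=cv2.INTER_CUBIC))
print(get_obs()["ft_force"],get_obs()["tool_pos"])
E
python3 look.py s1
```

```text
jaw 0.4 63 [260. 191.] [27. 38. 48.]
[[26, 79], [26, 81], [26, 78], [27, 79], [27, 80], [29, 79], [29, 80], [29, 82], [30, 83], [30, 78], [32, 83], [32, 78], [32, 77], [33, 76], [33, 83], [35, 81], [35, 80], [36, 82], [36, 78], [36, 79], [38, 79], [38, 86], [39, 89], [39, 85], [39, 89], [40, 85], [41, 90], [42, 84], [42, 89], [42, 89], [43, 82], [44, 79], [44, 87], [45, 87], [45, 93], [45, 90], [46, 88], [48, 86], [48, 89], [48, 88], [49, 85], [49, 83], [76, 75], [76, 80], [76, 85], [76, 93], [76, 101], [77, 91], [79, 89], [79, 89], [79, 96], [80, 90], [80, 92], [82, 89], [82, 94], [83, 92], [83, 98], [83, 93], [83, 96], [85, 83], [86, 84], [86, 87], [86, 86], [87, 83], [89, 82], [89, 84], [89, 89], [89, 87], [90, 84], [92, 82], [92, 88], [92, 81], [93, 87], [93, 89], [95, 98], [95, 101], [95, 105], [95, 87], [95, 80], [95, 109], [97, 109], [97, 107], [98, 107], [98, 110], [98, 107], [99, 107], [100, 107], [100, 107], [101, 105], [101, 105], [101, 107], [102, 107], [103, 111], [103, 105], [104, 106], [104, 109], [104, 112], [106, 107], [107, 108], [107, 113], [107, 107], [108, 106], [110, 105], [110, 107], [110, 109], [111, 105], [111, 107], [113, 107], [113, 111], [113, 108], [113, 111], [114, 109], [116, 105], [116, 112], [116, 107], [117, 108], [117, 111], [119, 108], [119, 106], [119, 107], [119, 110], [120, 109], [122, 110], [122, 105], [122, 110], [123, 109], [123, 107], [124, 111], [125, 112], [125, 107], [126, 107], [126, 108], [126, 111], [128, 110], [129, 106], [129, 107], [129, 106], [130, 108], [131, 110], [131, 110], [132, 107], [132, 107], [133, 109], [134, 109], [135, 109], [135, 109], [136, 107], [136, 109], [137, 112], [138, 109], [138, 110], [138, 110], [139, 109], [141, 105], [141, 107], [141, 106], [142, 106], [142, 109], [144, 109], [144, 104], [144, 106]]
[-1.34388695 -1.62663648  2.35831809] [ 493.2797686  -178.29170516   91.0021226 ]
```

Emit:
send_rows([
  [[0,0,-0.02,0],[0,0,-0.045,0],[0,0,-0.062,0],[0,0,-0.062,0],[0,0,-0.05,0],[0,0,-0.037,0],[0,0,-0.024,0],[0,0,-0.011,0],[0,0,0,0],[0,0,0,0],[0,0,0,0]],
])

```text
time_s: 5.2
tool_pos: [493.2, -178.2, 90.7]
orientation: [-0.0, 0.998, -0.062, -0.001]
ft_force: [-1.5, -0.4, 2.8]
finger_gap: 0.001
finger_force: 1.3
```

```bash
python3 look.py s2 | grep -v '\[\['
```

```text
jaw 0.5 2123 [268. 195.] [-95.  12. 161.]
die 0.61 49 [246. 190.] [76. 83. 92.]
[-1.34798796 -0.11785777  2.32284278] [ 493.17787383 -178.24545406   90.94664271]
```

Third stroke, with the force read at the bottom.

Emit:
send_rows([
  [[0,0,-0.02,0],[0,0,-0.045,0],[0,0,-0.062,0],[0,0,-0.062,0],[0,0,-0.05,0],[0,0,-0.037,0],[0,0,-0.024,0],[0,0,-0.011,0],[0,0,0,0],[0,0,0,0],[0,0,0,0]],
])

```text
time_s: 6.72
tool_pos: [493.2, -178.2, 90.7]
orientation: [-0.0, 0.998, -0.062, -0.001]
ft_force: [-1.4, -0.6, 2.9]
finger_gap: -0.002
finger_force: 1.3
```

```bash
python3 look.py s3
```

```text
jaw 0.45 85 [256. 192.] [29. 45. 60.]
die 0.46 53 [245. 192.] [76. 83. 92.]
[[26, 82], [26, 87], [26, 80], [26, 88], [27, 82], [29, 79], [29, 81], [29, 82], [30, 82], [30, 83], [32, 87], [32, 83], [32, 80], [33, 86], [33, 75], [35, 77], [35, 78], [36, 79], [36, 82], [36, 82], [38, 79], [38, 83], [39, 80], [39, 79], [39, 82], [41, 82], [41, 81], [42, 87], [42, 79], [42, 82], [45, 83], [45, 79], [45, 79], [46, 81], [48, 81], [48, 79], [48, 83], [49, 77], [49, 87], [51, 83], [51, 90], [51, 90], [52, 89], [52, 87], [54, 84], [54, 86], [55, 85], [55, 85], [55, 89], [57, 81], [57, 85], [58, 86], [58, 86], [58, 88], [60, 80], [60, 83], [61, 85], [61, 85], [62, 84], [76, 89], [76, 72], [76, 78], [76, 93], [77, 92], [77, 90], [79, 89], [79, 92], [79, 95], [80, 94], [80, 92], [82, 87], [82, 91], [82, 96], [83, 94], [83, 94], [85, 83], [86, 86], [86, 89], [86, 86], [87, 86], [88, 87], [89, 89], [89, 92], [89, 87], [90, 84], [92, 85], [92, 84], [92, 89], [93, 82], [93, 88], [95, 108], [95, 94], [95, 86], [95, 108], [95, 96], [97, 109], [97, 109], [97, 109], [98, 111], [98, 105], [100, 108], [100
[... 277 characters left out ...]
 114], [114, 110], [116, 107], [116, 109], [116, 108], [116, 112], [117, 106], [118, 111], [119, 110], [119, 111], [119, 113], [120, 108], [122, 106], [122, 106], [122, 109], [123, 108], [123, 108], [123, 110], [125, 107], [125, 108], [125, 110], [126, 111], [126, 106], [128, 108], [128, 111], [128, 106], [129, 112], [129, 110], [130, 105], [131, 110], [131, 105], [132, 111], [132, 109], [133, 107], [134, 108], [134, 111], [135, 109], [136, 110], [136, 105], [137, 109], [138, 110], [138, 109], [139, 106], [139, 104], [141, 107], [141, 108], [141, 110], [141, 112], [142, 108], [143, 111], [144, 103], [144, 106]]
[-1.98379048 -0.89533081  2.09520691] [ 493.19714299 -178.26858641   90.94434201]
```

View pics/s3.png

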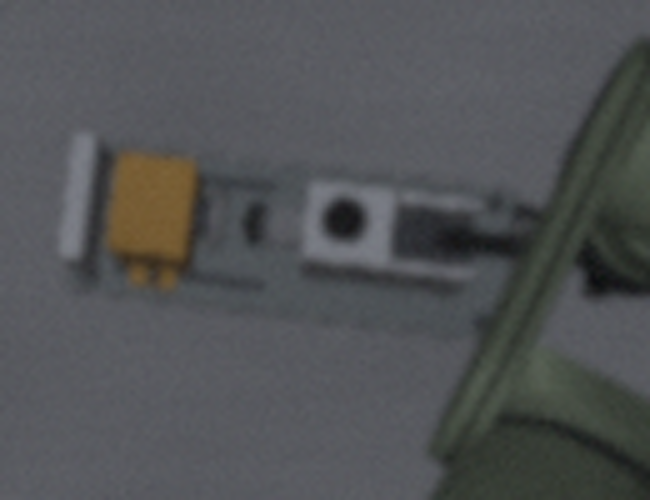

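Emit:
send_rows([
  [[0,0,-0.02,0],[0,0,-0.045,0],[0,0,-0.064,0],[0,0,-0.064,0],[0,0,-0.064,0]],
])

```text
time_s: 7.5
tool_pos: [493.0, -177.9, 153.8]
orientation: [-0.001, 0.998, -0.061, -0.001]
ft_force: [-0.6, 0.1, 0.4]
finger_gap: -0.003
finger_force: 0.0
```

```bash
cat > nose.py <<'E'
from h import *
ax=np.array([.1218,.9926]); B=np.array([512.5,-27])
def nose():
    for n in("top","side"):
        p=read_camera(n); c=cloud(p,np.ones((384,512),bool)); t=c[:,:2]-B; s=t@ax; l=t@np.array([-ax[1],ax[0]])
        a=np.sort(s[(abs(l)<9)&(c[:,2]>66)&(c[:,2]<100)&(s>20)&(s<95)]); 
        if len(a)>3:
            i=np.argmax(np.diff(a)); print(n,"nose",a[i-1:i+1].round(1),"die",a[i+1:i+3].round(1))
        b=c[(s<-140)&(s>-170)&(abs(l)<40)&(c[:,2]>60)]; 
        m=(abs(l)>14)&(abs(l)<27)&(s<-135)&(s>-175)&(c[:,2]>60)&(c[:,2]<156); print("bar z",np.round(np.percentile(c[m,2],[50,90])) if m.any() else '')
    print(get_obs()["ft_force"].round(1),get_obs()["tool_pos"].round(1))
nose()
E
python3 nose.py
```

```text
top nose [61.1 61.6] die [76.1 76.1]
bar z [147. 151.]
bar z [147. 150.]
[ 0.2 -0.4 -0.5] [ 492.7 -177.9  153.4]
```

Emit:
send_rows([
  [[0,0,0.01,0],[0,0,0.02,0],[0,0,0.03,0],[0,0,0.04,0],[0,0,0.05,0],[0,0,0.06,0],[0,0,0.065,0],[0,0,0.065,0],[0,0,0.065,0]],
])

```text
time_s: 8.72
tool_pos: [493.8, -178.6, 90.1]
orientation: [-0.0, 0.998, -0.062, 0.0]
ft_force: [0.3, -1.9, 3.4]
finger_gap: 0.005
finger_force: 1.5
```

```bash
python3 nose.py
```

```text
top nose [67.4 67.7] die [76.1 76.3]
bar z [118. 121.]
bar z [118. 120.]
[-0.3 -2.7  2.7] [ 493.8 -178.6   90.1]
```

Emit:
send_rows([
  [[0,0,-0.02,0],[0,0,-0.045,0],[0,0,-0.065,0],[0,0,-0.065,0],[0,0,-0.065,0]],
])

```text
time_s: 9.45
tool_pos: [492.6, -177.7, 153.5]
orientation: [-0.001, 0.998, -0.061, -0.001]
ft_force: [-1.0, -0.4, -0.2]
finger_gap: 0.005
finger_force: 0.0
```

```bash
python3 nose.py
```

```text
top nose [67.5 67.8] die [76.2 76.2]
bar z [147. 151.]
bar z [148. 150.]
[0.9 0.4 0.2] [ 492.4 -177.8  153.2]
```

```bash
cat > bar.py <<'E'
from h import *
import sys
ax=np.array([.1218,.9926]); B=np.array([512.5,-27])
for n in("top","side"):
    p=read_camera(n); c=cloud(p,np.ones((384,512),bool)); t=c[:,:2]-B; s=t@ax; l=t@np.array([-ax[1],ax[0]])
    m=(abs(l)>11)&(abs(l)<30)&(s<-125)&(s>-185)&(c[:,2]>50)&(c[:,2]<155)
    if m.any(): print(n,m.sum(),"s",np.percentile(s[m],[2,50,98]).round(1),"l",np.percentile(l[m],[2,50,98]).round(1),"z",np.percentile(c[m,2],[2,50,98]).round(1))
    X=np.c_[s,l,c[:,2]][m]; print(X[np.argsort(X[:,0])][::5].round(0).astype(int).tolist())
u=proj(p,[[495,-165,110]])[0].astype(int)
cv2.imwrite(f"pics/{sys.argv[1]}.png",cv2.resize(p["color"][u[1]-60:u[1]+60,u[0]-75:u[0]+75,::-1],None,fx=4,fy=4,interpolation=cv2.INTER_CUBIC))
E
python3 bar.py b0
```

```text
top 25 s [-157.6 -150.9 -144.8] l [12.2 18.6 24.8] z [140.5 147.1 150.3]
[[-158, 23, 143], [-154, 24, 148], [-151, 25, 149], [-148, 22, 145], [-147, 24, 140]]
side 89 s [-160.7 -157.  -149. ] l [-21.4  13.4  26.6] z [138.6 147.8 150.1]
[[-161, 13, 143], [-161, -17, 145], [-160, 18, 149], [-159, -21, 143], [-159, -19, 143], [-159, 22, 143], [-158, -19, 146], [-158, -15, 149], [-157, 20, 145], [-157, 15, 148], [-156, 13, 147], [-155, 20, 150], [-154, 22, 149], [-153, -21, 150], [-152, 26, 149], [-151, 18, 148], [-150, 18, 150], [-149, 24, 149]]
```

View pics/b0.png

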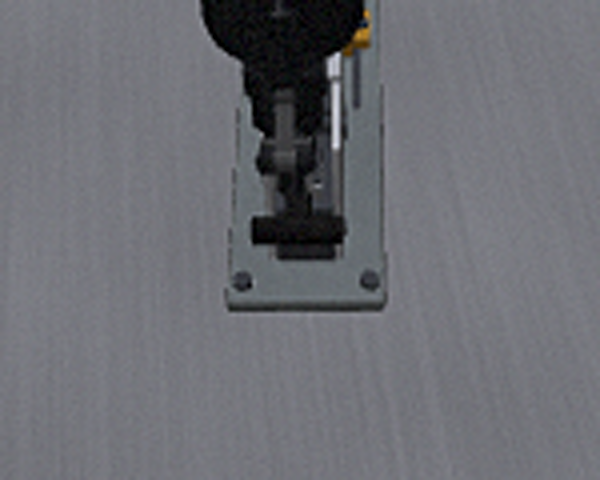

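Run:
```python
from h import *
p=read_camera("side"); c=cloud(p,np.ones((384,512),bool)).astype(int)
v,u=np.nonzero(p["depth"]>0)
q=proj(p,[[492.5,-177.8,153],[494,-179,148],[492.5,-177.8,183]]);print(q.round())
o=proj(p,[[495,-165,110]])[0].astype(int)-[75,60]; print(o)
for uu,vv in ((285,165),(285,150),(285,120),(285,95),(298,195),(298,218),(298,230),(260,230)):
    a,b=o[0]+uu//4,o[1]+vv//4; print(uu,vv,world(p,[a,b],p["depth"][b,a]).round())
print(get_obs())
```

```text
[[242. 243.]
 [243. 245.]
 [242. 234.]]
[168 189]
285 165 [[ 460. -660.  797.]]
285 150 [[ 484. -234.  279.]]
285 120 [[ 486. -223.  286.]]
285 95 [[ 487. -215.  296.]]
298 195 [[ 494. -152.  140.]]
298 218 [[ 492. -175.  149.]]
298 230 [[ 491. -183.  149.]]
260 230 [[ 472. -179.  147.]]
{'time_s': 9.7, 'joint_positions': array([-5.12310979e-01,  1.46046279e-01,  1.71604890e+00,  1.41664483e-04,
        1.28155954e+00,  1.18168532e+00]), 'qvel': array([-0.0008198 , -0.0027048 , -0.00664122, -0.00058016,  0.00027753,
        0.00101264]), 'tau': array([ 2.24651454e-02, -3.42011118e+01, -2.76899564e+01,  3.19897277e-03,
        1.26008529e-02,  8.10407869e-06]), 'tool_pos': array([ 492.92848549, -178.27055555,  153.8377445 ]), 'orientation': array([-5.10215323e-04,  9.98101540e-01, -6.15812362e-02, -8.98507358e-04]), 'ft_force': array([0.12932361, 0.41748474, 0.15224618]), 'torque': array([-0.00361358, -0.03775407,  0.03742657]), 'finger_force': 0.0, 'finger_gap': -0.0007412324606748741}
```

Emit:
send_rows([
  [[0,0,0.01,0],[0,0,0.02,0],[0,0,0.03,0],[0,0,0.04,0],[0,0,0.05,0],[0,0,0.06,0],[0,0,0.065,0],[0,0,0.065,0]],
])

```text
time_s: 10.7
tool_pos: [493.8, -178.8, 89.7]
orientation: [-0.0, 0.998, -0.062, 0.0]
ft_force: [0.8, -1.6, 2.9]
finger_gap: 0.001
finger_force: 1.5
```

```bash
python3 bar.py b1; python3 nose.py
```

```text
top 13 s [-161.7 -152.7 -149.5] l [16.3 21.9 24.9] z [113.5 118.8 123.7]
[[-163, 23, 114], [-155, 22, 123], [-150, 21, 113]]
side 91 s [-164.8 -161.3 -151.3] l [-20.9  14.6  27.9] z [108.4 118.2 122.5]
[[-166, 23, 120], [-164, -14, 117], [-164, 12, 117], [-164, 19, 113], [-163, 13, 109], [-163, 17, 108], [-163, -12, 119], [-162, 14, 122], [-162, -21, 121], [-161, -21, 116], [-161, 26, 117], [-159, -16, 117], [-159, 28, 118], [-158, 17, 120], [-157, 24, 119], [-156, -21, 120], [-155, 15, 119], [-153, -12, 119], [-151, -17, 117]]
top nose [73.6 74.1] die [76.2 76.2]
bar z [117. 120.]
bar z [118. 121.]
[ 0.9 -1.2  2.9] [ 493.8 -178.7   90.2]
```

View pics/b1.png

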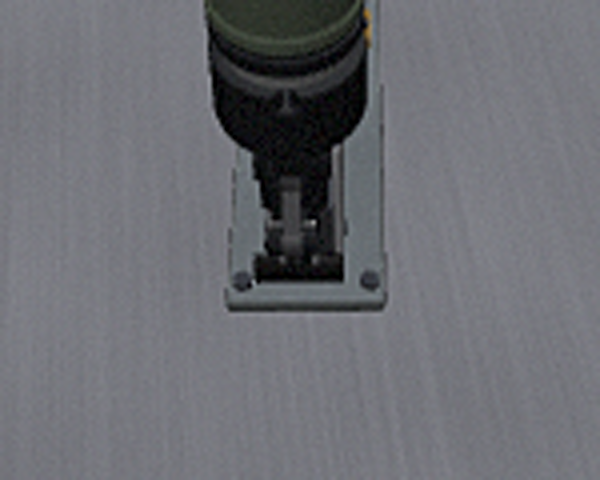

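Emit:
send_rows([
  [[0,0,0.004,0],[0,0,0.008,0],[0,0,0.012,0],[0,0,0.016,0],[0,0,0.018,0],[0,0,0.018,0]],
])

```text
time_s: 11.65
tool_pos: [493.9, -178.8, 72.2]
orientation: [0.0, 0.998, -0.062, 0.0]
ft_force: [-1.0, -1.7, 6.8]
finger_gap: -0.001
finger_force: 3.2
```

```bash
python3 nose.py
```

```text
top nose [67.3 67.5] die [69.6 70. ]
bar z [100. 103.]
bar z [101. 103.]
[-0.6 -1.9  6.4] [ 493.9 -178.9   72.3]
```

Emit:
send_rows([
  [[0,0,0.003,0],[0,0,0.006,0],[0,0,0.008,0],[0,0,0.008,0]],
])

```text
time_s: 12.25
tool_pos: [494.0, -177.9, 64.1]
orientation: [-0.001, 0.998, -0.062, 0.0]
ft_force: [0.2, -0.4, 6.6]
finger_gap: -0.001
finger_force: 3.3
```

```bash
python3 nose.py
```

```text
top nose [76.9 77.4] die [80.2 80.3]
bar z [91. 94.]
bar z [92. 95.]
[-0.5  0.   6.5] [ 494.  -177.9   64.2]
```

Emit:
send_rows([
  [[0,0,0.0025,0],[0,0,0.0025,0],[0,0,0.0025,0]],
])

```text
time_s: 12.72
tool_pos: [494.1, -177.5, 61.7]
orientation: [-0.001, 0.998, -0.062, 0.0]
ft_force: [0.1, 0.5, 5.7]
finger_gap: -0.003
finger_force: 3.3
```

Emit:
send_rows([
  [[0,0,-0.02,0],[0,0,-0.045,0],[0,0,-0.066,0],[0,0,-0.066,0],[0,0,-0.066,0]],
])

```text
time_s: 13.35
tool_pos: [492.4, -177.6, 125.6]
orientation: [-0.001, 0.998, -0.062, -0.001]
ft_force: [0.1, -0.7, -0.3]
finger_gap: 0.0
finger_force: 0.0
```

```bash
python3 nose.py
```

```text
top nose [77.1 77.5] die [79.7 79.9]
bar z [146. 149.]
bar z [148. 149.]
[ 0.2  0.2 -0.9] [ 492.3 -177.7  125.5]
```

Emit:
send_rows([
  [[0,0,0.007,0],[0,0,0.013,0],[0,0,0.019,0],[0,0,0.024,0],[0,0,0.028,0],[0,0,0.03,0],[0,0,0.03,0]],
])

```text
time_s: 14.32
tool_pos: [494.1, -181.8, 98.8]
orientation: [0.003, 0.998, -0.062, 0.001]
ft_force: [-2.8, -6.3, 7.5]
finger_gap: 0.001
finger_force: 3.9
```

Emit:
send_rows([
  [[0,0,0.002,0],[0,0,0.004,0],[0,0,0.004,0],[0,0,0.004,0]],
])

```text
time_s: 14.82
tool_pos: [494.5, -181.5, 94.9]
orientation: [0.002, 0.998, -0.062, 0.001]
ft_force: [-1.7, -6.6, 7.8]
finger_gap: 0.002
finger_force: 3.5
```

```bash
python3 nose.py
```

```text
top nose [70.7 71.1] die [72.9 72.9]
bar z [123. 126.]
bar z [123. 126.]
[-1.2 -5.4  6.9] [ 494.5 -181.5   94.9]
```

Emit:
send_rows([
  [[0,0,0.002,0],[0,0,0.004,0],[0,0,0.004,0],[0,0,0.004,0]],
])

```text
time_s: 15.42
tool_pos: [494.6, -181.5, 90.9]
orientation: [0.002, 0.998, -0.062, 0.001]
ft_force: [-2.3, -5.2, 6.3]
finger_gap: 0.001
finger_force: 3.4
```

Emit:
send_rows([
  [[0,0,0.002,0],[0,0,0.003,0],[0,0,0.003,0],[0,0,0.003,0]],
])

```text
time_s: 15.92
tool_pos: [494.7, -181.5, 87.9]
orientation: [0.002, 0.998, -0.062, 0.001]
ft_force: [-2.7, -5.8, 7.1]
finger_gap: 0.002
finger_force: 3.3
```

```bash
cat > die.py <<'E'
from h import *
ax=np.array([.1218,.9926]); B=np.array([512.5,-27])
p=read_camera("top"); c=cloud(p,np.ones((384,512),bool)); t=c[:,:2]-B; s=t@ax; l=t@np.array([-ax[1],ax[0]])
for lo,hi in((9,20),(-20,-9)):
    a=np.sort(s[(l>lo)&(l<hi)&(c[:,2]>60)&(c[:,2]<100)&(s>40)&(s<100)]); print(a.round(0).astype(int).tolist())
print(get_obs()["ft_force"].round(1),get_obs()["tool_pos"].round(1))
E
python3 die.py
```

```text
[63, 72, 79, 82, 82, 88, 88, 88, 91, 91, 91, 94, 94, 94]
[40, 43, 46, 49, 53, 56, 56, 59, 59, 62, 62, 65, 65, 69, 72, 72, 75, 75, 78, 78, 81, 81, 84, 87, 88, 88, 90, 91, 91, 93, 94, 95]
[-1.9 -5.1  6.5] [ 494.7 -181.5   87.9]
```

Emit:
send_rows([
  [[0,0,0.002,0],[0,0,0.003,0],[0,0,0.003,0],[0,0,0.003,0]],
])

```text
time_s: 16.48
tool_pos: [494.7, -181.6, 85.1]
orientation: [0.003, 0.998, -0.062, 0.001]
ft_force: [-2.7, -5.6, 7.4]
finger_gap: -0.003
finger_force: 3.7
```

Emit:
send_rows([
  [[0,0,0.002,0],[0,0,0.003,0],[0,0,0.003,0],[0,0,0.003,0]],
])

```text
time_s: 16.98
tool_pos: [494.7, -181.8, 82.3]
orientation: [0.003, 0.998, -0.062, 0.001]
ft_force: [-2.7, -4.7, 8.9]
finger_gap: 0.002
finger_force: 4.6
```

Emit:
send_rows([
  [[0,0,0.001,0],[0,0,0.0015,0],[0,0,0.0015,0],[0,0,0.0015,0]],
])

```text
time_s: 17.48
tool_pos: [494.7, -181.8, 81.0]
orientation: [0.003, 0.998, -0.062, 0.001]
ft_force: [-3.3, -4.6, 10.5]
finger_gap: 0.0
finger_force: 5.0
```

```bash
python3 die.py
```

```text
[82, 88, 88, 88, 91, 91, 91, 94, 94, 94]
[40, 43, 46, 49, 53, 56, 59, 59, 62, 62, 65, 69, 72, 75, 75, 78, 78, 81, 81, 84, 87, 87, 88, 90, 91, 91, 93, 94, 94]
[-3.1 -6.5 10.2] [ 494.7 -181.8   81. ]
```

Emit:
send_rows([
  [[0,0,-0.01,0],[0,0,-0.025,0],[0,0,-0.045,0],[0,0,-0.065,0],[0,0,-0.075,0],[0,-0.02,-0.075,0],[0,-0.06,-0.075,0],[0,-0.1,-0.075,0],[0,-0.14,-0.075,0],[0,-0.153,-0.075,0],[0,-0.153,-0.075,0],[0,-0.153,-0.075,0]],
])

```text
time_s: 19.02
tool_pos: [512.1, -27.4, 153.5]
orientation: [0.0, 0.998, -0.062, -0.0]
ft_force: [-0.2, -0.0, -0.4]
finger_gap: -0.002
finger_force: 0.0
```

```bash
python3 die.py; python3 bar.py b2 | grep -v '\[\['
python3 - <<'E'
from h import *
p=read_camera("side"); u=proj(p,[[512,-27,150]])[0].astype(int); print(u)
cv2.imwrite("pics/r0.png",cv2.resize(p["color"][u[1]-60:u[1]+60,u[0]-75:u[0]+75,::-1],None,fx=4,fy=4,interpolation=cv2.INTER_CUBIC))
E
```

```text
[54, 88, 91, 91, 91, 94, 94, 95]
[52, 87, 88, 88, 90, 91, 91, 93, 94, 94]
[ 0.5 -0.2  1. ] [512.2 -27.7 153.6]
top 48 s [-157.6 -150.8 -144.8] l [-24.1  12.4  25. ] z [141.9 146.6 150.8]
side 89 s [-161.  -156.9 -149. ] l [-21.4  13.3  26.5] z [139.8 147.3 150.9]
[243 193]
```

View pics/r0.png

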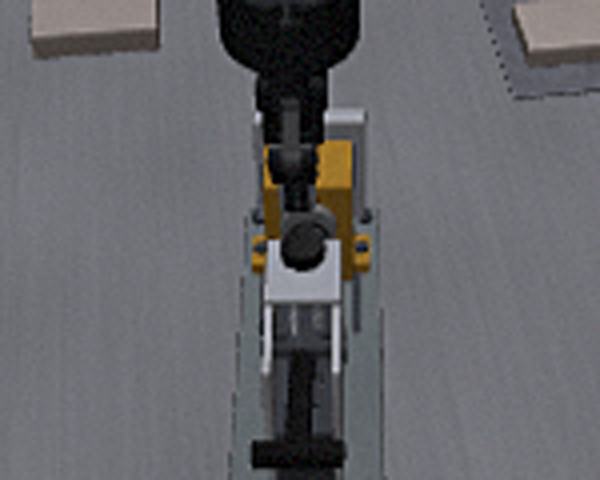

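Emit:
send_rows([
  [[0.002,0,0.004,0],[0.002,0,0.008,0],[0.002,0,0.01,0],[0.002,0,0.01,0]],
])

```text
time_s: 19.73
tool_pos: [514.1, -27.0, 143.5]
orientation: [-0.0, 0.998, -0.062, -0.0]
ft_force: [-0.5, -0.9, 0.5]
finger_gap: 0.001
finger_force: 0.0
```

Emit:
send_rows([
  [[0,0,0.002,0],[0,0,0.004,0],[0,0,0.004,0]],
])

```text
time_s: 20.1
tool_pos: [514.2, -27.0, 139.7]
orientation: [-0.0, 0.998, -0.062, -0.0]
ft_force: [0.7, -0.5, 0.5]
finger_gap: 0.0
finger_force: 0.0
```

Emit:
send_rows([
  [[0,0,0.002,0],[0,0,0.004,0],[0,0,0.004,0]],
])

```text
time_s: 20.48
tool_pos: [514.2, -27.0, 135.6]
orientation: [-0.0, 0.998, -0.062, -0.0]
ft_force: [-0.1, 0.3, 0.5]
finger_gap: -0.002
finger_force: 0.0
```

Emit:
send_rows([
  [[0,0,0.003,0],[0,0,0.006,0],[0,0,0.008,0],[0,0,0.008,0]],
])

```text
time_s: 20.98
tool_pos: [514.1, -27.0, 127.6]
orientation: [-0.0, 0.998, -0.062, -0.0]
ft_force: [-0.1, -0.3, 0.2]
finger_gap: -0.002
finger_force: 0.0
```

Emit:
send_rows([
  [[0,0,0.003,0],[0,0,0.006,0],[0,0,0.006,0]],
])

```text
time_s: 21.35
tool_pos: [514.0, -27.0, 121.5]
orientation: [-0.0, 0.998, -0.062, -0.0]
ft_force: [0.2, 0.4, 0.1]
finger_gap: 0.004
finger_force: 0.0
```

Emit:
send_rows([
  [[0,0,0.002,0],[0,0,0.004,0],[0,0,0.004,0]],
])

```text
time_s: 21.72
tool_pos: [514.5, -27.1, 118.2]
orientation: [0.0, 0.998, -0.062, 0.0]
ft_force: [-0.8, 1.0, 2.6]
finger_gap: -0.001
finger_force: 1.5
```

Contact at about 119, as with the bar; now press about 7 mm.

Emit:
send_rows([
  [[0,0,0.002,0],[0,0,0.004,0],[0,0,0.005,0],[0,0,0.005,0],[0,0,0.005,0]],
])

```text
time_s: 22.35
tool_pos: [514.6, -27.1, 113.5]
orientation: [0.0, 0.998, -0.062, 0.0]
ft_force: [-1.5, 0.7, 5.8]
finger_gap: -0.001
finger_force: 2.8
```

```bash
python3 die.py; python3 nose.py
```

```text
[41, 88, 88, 88, 91, 91, 91, 94, 94, 94]
[87, 87, 88, 90, 91, 91, 93, 94, 95]
[-3.   0.1  5.9] [514.6 -27.1 113.5]
top nose [45.3 45.7] die [86.7 86.8]
bar z [147. 150.]
bar z [147. 150.]
[-1.6  0.6  5.5] [514.6 -27.1 113.5]
```

Emit:
send_rows([
  [[0,0,0.001,0],[0,0,0.0015,0],[0,0,0.0015,0],[0,0,0.0015,0],[0,0,0.0015,0],[0,0,0.0015,0],[0,0,0.0015,0],[0,0,0.0015,0]],
])

```text
time_s: 23.5
tool_pos: [514.6, -27.1, 112.2]
orientation: [0.0, 0.998, -0.062, 0.0]
ft_force: [-1.4, -0.2, 6.1]
finger_gap: -0.002
finger_force: 3.1
```

```bash
python3 nose.py
```

```text
top nose [45.3 45.6] die [86.6 86.7]
bar z [147. 151.]
bar z [147. 149.]
[-2.6  0.3  6.6] [514.6 -27.1 112.2]
```

Emit:
send_rows([
  [[0,0,-0.01,0],[0,0,-0.03,0],[0,0,-0.06,0],[0,0,-0.1,0],[0,0.05,-0.12,0],[0,0.1,-0.12,0],[0,0.1,-0.12,0],[0,0.1,-0.12,0]],
])

```text
time_s: 24.6
tool_pos: [501.7, -125.9, 230.9]
orientation: [-0.001, 0.998, -0.062, -0.0]
ft_force: [-0.6, -0.1, -0.3]
finger_gap: 0.001
finger_force: 0.0
```

```bash
python3 nose.py; python3 look.py fin
```

```text
top nose [45.3 45.7] die [86.8 86.9]
bar z [148. 150.]
side nose [87.5 87.8] die [94.7]
bar z [147. 150.]
[-0.2 -0.2  0.8] [ 501.9 -125.1  230.9]
jaw 0.5 63 [262. 194.] [-94.  33.  45.]
die 0.72 631 [373. 150.] [-341. -322. -271.]
[[26, 82], [26, 80], [26, 83], [27, 81], [27, 81], [29, 80], [29, 83], [29, 86], [30, 80], [30, 82], [32, 84], [32, 84], [32, 92], [33, 87], [33, 87], [35, 80], [35, 86], [35, 90], [36, 88], [36, 84], [38, 84], [38, 88], [39, 86], [39, 90], [39, 88], [40, 85], [41, 89], [42, 86], [42, 85], [42, 86], [43, 85], [44, 77], [45, 82], [45, 80], [45, 77], [46, 71], [87, 72], [87, 83], [87, 75], [87, 58], [88, 91], [88, 95], [89, 91], [89, 93], [90, 92], [90, 94], [92, 98], [92, 88], [92, 92], [93, 91], [93, 95], [95, 92], [95, 84], [95, 94], [95, 97], [95, 103], [95, 110], [95, 102], [97, 105], [97, 110], [97, 109], [98, 110], [98, 109], [99, 108], [100, 112], [101, 107], [101, 108], [101, 106], [102, 107], [104, 104], [104, 107], [104, 112], [105, 105], [105, 108], [107, 105], [107, 109], [107, 109], [107, 112], [108, 103], [110, 103], [110, 110], [110, 105], [110, 112], [111, 109], [113, 112], [113, 105], [113, 106], [113, 110], [114, 110], [115, 109], [116, 109], [116, 108], [116, 110], [117, 106], [118, 110], [119, 107], [120, 105], [120, 109], [120, 108], [121, 110], [122, 110], [122, 109], [123, 107], [123, 108], [125, 108], [125, 111], [125, 106], [126, 105], [126, 107], [128, 112], [128, 111], [129, 108], [129, 108], [130, 108], [131, 110], [132, 105], [132, 108], [133, 106], [133, 107], [134, 108], [135, 106], [135, 105], [136, 107], [136, 109], [137, 110], [138, 108], [138, 111], [138, 111], [139, 109], [141, 112], [141, 103], [141, 106], [141, 111], [142, 109], [144, 107], [144, 105], [145, 105]]
[-0.01805915  0.40777868  0.29991879] [ 502.08979958 -125.20426788  231.12561222]
```

View pics/fin.png

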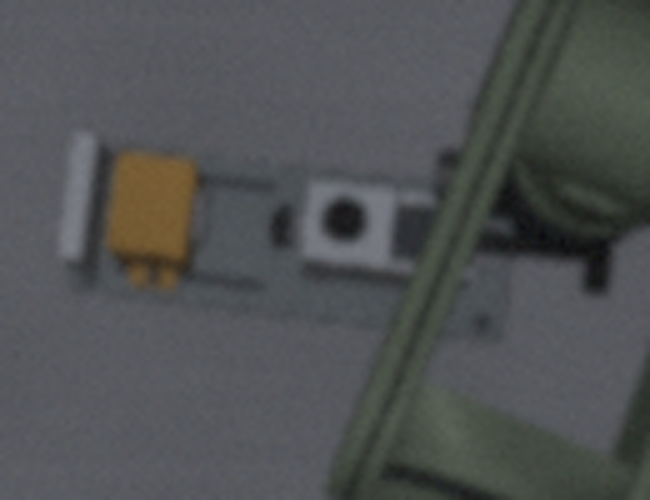

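Run:
```python
from h import *
ax=np.array([.1218,.9926]); B=np.array([512.5,-27])
c=np.load("top_c.npy"); t=c[:,:2]-B; s=t@ax; l=t@np.array([-ax[1],ax[0]])
print(np.sort(s[(abs(l)<9)&(c[:,2]>66)&(c[:,2]<100)&(s>20)&(s<95)]).round(1)[:45])
```

```text
[25.5 25.9 26.2 26.5 26.9 28.3 28.6 29.  29.3 29.6 30.  31.7 32.1 32.4
 32.7 33.1 33.4 34.8 35.2 35.5 35.8 36.2 36.5 37.9 38.2 38.6 38.9 39.3
 39.6 41.  41.4 41.7 42.1 42.5 42.8 44.3 44.6 45.  45.3 45.8 76.1 76.2
 76.3 76.3 76.5]
```

Jaw is fully back (45.8 mm before the first stroke, 45.7 mm now), and the die sits 8 mm in front of the holder face, so it is home.

```bash
python3 -c "
from rig import job_done; print(job_done())"
```

```text
the job is handed in; nothing more can be done
None
```

The die is pressed home in its holder (bar force steady at about 10 N when I stopped), the jaw sprang fully back on release, the hand is clear of everything, and the job was handed in at about 25 s.

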